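# Close the autosampler tray and start the run

## Task

The autosampler's vial tray has been left partly out: with the closed fingertips gently push its blue front panel until the tray is fully home, then lightly press the green start button on the control pad right down and let it spring back. Nothing is to be gripped or picked up: leave the other three buttons unpressed and the jars, bottle, beaker and wrench where they stand, and finish with the arm withdrawn.

Things in the scene. Friction and masses are not known exactly. Their poses are not given: they have to be found in the camera images.
- sampler: autosampler: white box fixed to the bench, 250 mm deep (x), 220 mm wide (y), top 95 mm above the bench. Origin at bench height, 30 mm behind its front face and midway across its width; its x axis points horizontally from the front face into the machine (the way the tray slides home), y to the left, z up. It and the control pad may stand either side of the bench, at various angles
- tray (a joint): how far the autosampler's vial tray stands out, in m: 0 = fully home (rigid stop), grows as it comes out towards the robot along the sampler's -x; starts 0.035 to 0.07. It slides with about 2 N of friction and stays where it is left; it cannot lift out. Under 0.004 counts as home
- tray_face (a point): point on the outer (robot-side) face of the tray's blue front panel, midway across, 20 mm below the panel's top edge; moves with the tray. The panel is upright, 170 mm wide, 72 mm tall, from 18 to 90 mm above the bench, 12 mm thick; the vials behind it, fixed in the tray, stand to 77 mm. Axes as the sampler's. When home the panel's face stands 14 mm out from the sampler's front face
- pad: control pad: grey box fixed to the bench, 160 mm deep (x), 270 mm wide (y), top 50 mm above the bench; origin at the centre of its underside. Four round push buttons stand in a row along its y, 64 mm apart, 30 mm on the -x side of its centre, in an order that varies
- green_top (a point): centre of the top of the green button (the START button, to be pressed): cap 28 mm across, its top 72 mm above the bench when up, standing 10 mm above a black collar 44 mm across; z up
- green (a joint): how far the green button is pressed, in m: 0 = up, 0.006 = fully down (rigid stop); springs back by itself. It starts to move at 1.2 N and is fully down at 4 N. Pressed means more than 0.004
- red_top (a point): centre of the top of the red button (leave it alone): cap 28 mm across, its top 72 mm above the bench when up, standing 10 mm above a black collar 44 mm across; z up
- red (a joint): how far the red button is pressed, in m: 0 = up, 0.006 = fully down (rigid stop); springs back by itself. It starts to move at 1.2 N and is fully down at 4 N.
- yellow_top (a point): centre of the top of the yellow button (leave it alone): cap 28 mm across, its top 72 mm above the bench when up, standing 10 mm above a black collar 44 mm across; z up
- yellow (a joint): how far the yellow button is pressed, in m: 0 = up, 0.006 = fully down (rigid stop); springs back by itself. It starts to move at 1.2 N and is fully down at 4 N.
- white_top (a point): centre of the top of the white button (leave it alone): cap 28 mm across, its top 72 mm above the bench when up, standing 10 mm above a black collar 44 mm across; z up
- white (a joint): how far the white button is pressed, in m: 0 = up, 0.006 = fully down (rigid stop); springs back by itself. It starts to move at 1.2 N and is fully down at 4 N.
- vial_a: small capped amber jar, blue cap, 24 mm wide, 45 mm tall, standing on the control pad about 80 mm beyond the button row; origin at the centre of its underside. Leave it alone
- vial_b: small capped amber jar, black cap, 24 mm wide, 45 mm tall, standing on the control pad about 80 mm beyond the button row; origin at the centre of its underside. Leave it alone
- solvent: clear bottle with blue cap, 66 mm wide, 120 mm tall, standing on the rear of the autosampler's top; origin at the centre of its underside. Leave it alone
- beaker: open glass beaker, 60 mm wide, 75 mm tall, on the bench near the robot between the two machines; origin at the centre of its underside. Leave it alone
- wrench: steel wrench, 160 mm long, lying on the bench on the left; origin near its middle, x along it. Leave it alone

How it is judged:
On the way, in this order (a step that is already met when the one before it is completed fails the run):
1. the tray is pushed home (within 4 mm of its stop) while the green button is up (value of joint tray below 0.004 m and value of joint green below 0.0015 m), for 0.1 s.
2. the green button is pressed more than 4 mm down, by the fingers, with the tray home (value of joint green above 0.004 m and value of joint tray below 0.004 m and contact force between the fingers and green above 0.5 N), for 0.05 s.
At the end, for the whole second after the job is handed in: the tray is within 4 mm of fully home, all four buttons are up (within 1.5 mm), and the jars, bottle, beaker and wrench rest within 20 mm of where they started (all of step 1 and value of joint each of red, yellow, white below 0.0015 m and distance of each of vial_a, vial_b, solvent, beaker, wrench from where it was at the start of the episode below 0.02 m and linear speed of each of vial_a, vial_b, solvent, beaker, wrench below 0.02 m/s); the robot touches nothing.
It fails at once if a button other than the green one is pressed (more than 2 mm) (value of joint any of red, yellow, white above 0.002 m).
It fails at once if the green button is pressed (more than 2 mm) while the tray still stands out more than 8 mm (value of joint green above 0.002 m and value of joint tray above 0.008 m).
It fails at once if a bystander is lifted, carried or pushed more than 20 mm, or a standing one is tipped (distance of any of vial_a, vial_b, solvent, beaker, wrench from where it was at the start of the episode above 0.02 m or angle between any of vial_a, vial_b, solvent, beaker's own z axis and vertical above 0.35 rad).
It fails at once if the tray is slammed (over 0.35 m/s) or pushed with more than 45 N (velocity of joint tray below -0.35 m/s or contact force between any of the arm, the fingers and sampler above 45 N).
It fails at once if the green button is pressed with more than 30 N (contact force between any of the arm, the fingers and green above 30 N).
It also fails if it takes over 45 s, if anything falls off the work surface, if the arm or the gripper's body presses on something with over 40 N, if the wrist force passes 120 N, or if a joint passes its speed limit or range.

## Robot

A 7-joint arm with a two-finger parallel gripper is mounted at the origin on the work surface. World frame = base frame: x ahead of the robot, y to its left, z up, the work surface at z = 0. Lengths are in m, angles in rad, forces in N, time in s.
With the tool pointing down it reaches from about 0.425 to 0.925 m from the base axis. Payload 6.8 kg.
Tool frame: the origin (TCP) lies at the centre of the arm's flange, where the gripper is bolted on; the fingertips stand 173 mm ahead of it and the grasp point (between the pads) lies 155 mm ahead of it (finger_overhang is the distance from the TCP to the fingertips, in m); y points along the fingers, z is the direction in which the jaws open and shut, and the axes are right-handed (so a half turn about y gives the same grasp; the last joint's range is limited). The gripper opens to 85 mm and grips with 20 to 120 N. Pads are 22 mm wide; open, the fingers measure 114 mm over their backs; the gripper's body (76 mm by 85 mm) begins 54 mm behind the grasp point. The pads swing forward as they close: fully open they stand 13 mm farther back than shut.
Start: joints at [1.21, 0.477, 0.022, 1.555, -0.011, 1.109, -0.083], TCP at [0.169, -0.654, 0.405] pointing down, gripper open.
Joint ranges: [-2.96, 2.96], [-0.34, 2.1], [-1.41, 1.46], [0.24, 2.44], [-1.37, 4.51], [0.17, 1.92], [-2.96, 2.96]. Speed limits (rad/s): [2.39, 2.39, 3.14, 3.14, 3.14, 3.14, 3.14].

## Interface

Orientations are given as a rotation vector (axis times angle).
In Python, from bench import get_obs, grab_frame, hand_in, finger_overhang gives the robot as it stands. The module is installed in compiled form; this text tells all that it offers.
- The arm moves only by the shell command python3 -m jog 'ROWS' [FORCE]. ROWS is JSON, a list of rows, each a list of 3 entries, a list of its own where there are three numbers: the shift along the tool's x, y, z in cm, then the turn about the tool's y in rad, then the gripper command: -1 is fully open, 1 is shut, values between are in proportion. In form: [[[x, y, z], twist, gripper], ...]. A call has 1 to 10 rows; each row is the pose to reach, as a shift and turn from the pose commanded when the call began, along the tool's axes at that moment; what a row does not reach only later rows make up. A row lasts 1/8 s, in which the tool goes at most 62.5 mm and 10.7 degrees, less where a joint would pass 70% of its speed; a pose out of reach is approached as far as the arm can. A call with a gripper value outside its range is refused whole. The fingers move at their own pace and stop on an object; FORCE is the grip in N (left out, the last holds). Time passes only in rows, so rows that repeat a pose let the fingers close. It gives the time, the measured TCP pose, the force and the opening at its end, in the units of the state.
- get_obs(): the state, without advancing time (a new reading comes with each control period).
- grab_frame(name): name is "scene" or "side" or "wrist"; returns a dict with "image" (480x640x3 uint8, blue, green, red), "fx", "fy", "cx", "cy" (pixels), "origin" and "rotation" of the camera in the world. Camera axes: x right, y up, looking along -z (the intrinsics and any distortion apply to the point x, -y, -z); pixel columns grow to the right and rows downward; lengths in m; the calibration is good to about 2 mm. The wrist camera is an equidistant fisheye: a pixel r from the principal point sees the ray r / f radians off the axis. A picture is of the moment at which its call begins. There is no depth.
- hand_in(): hands the job in, once; it reports no verdict.
The state is a dict: "clock": time; "joints": joint angles; "qvel": joint speeds; "tau": joint torques, N m; "tcp_pos": TCP position; "orientation": TCP orientation; "contact_force": force on the tool from outside, world axes, zero at the start; "moment": the same for the moment, N m; "grip_width": finger opening in m.
Only numpy, scipy, OpenCV 4.12 (cv2) and the standard library are available. Lean on these libraries where they do the work, as an engineer would, in place of code of your own. Each camera call takes 0.05 s, during which the arm holds its last target.

## Working session

There is one attempt and no reset: what is moved stays moved. The work goes in short steps, Python scripts to look and compute and a shell command to move; the robot and the scene stay as the last step left them, time stands still between calls to the robot, and variables do not carry over. Pictures are saved under pics/ and viewed, and the job is handed in when it is done.

```bash
mkdir -p pics
python3 - <<'E'
from bench import *
import cv2
print(get_obs(), finger_overhang)
for n in ("scene","side","wrist"):
    f=grab_frame(n); cv2.imwrite(f"pics/{n}0.png",f["image"]); print(n,{k:v for k,v in f.items() if k!="image"})
E
```

```text
{'clock': 0.0, 'joints': array([ 1.20990549,  0.47779841,  0.02235423,  1.55647898, -0.01151113,
        1.10931211, -0.08309796]), 'qvel': array([-1.71729448e-04, -8.60497085e-06,  7.34213304e-05, -7.67423145e-04,
        2.73555681e-04,  2.99476869e-05, -1.51736657e-03]), 'tau': array([-2.53487851e-04, -5.96462631e+01,  1.60781465e+00, -2.81195873e+01,
        1.24396576e-02,  9.34784854e-03,  5.69767337e-06]), 'tcp_pos': array([ 0.16875123, -0.65326792,  0.40371522]), 'orientation': array([-0.26559149,  2.0888906 , -2.08503753]), 'contact_force': array([0.00188623, 0.10211282, 0.57642719]), 'moment': array([ 0.00064109, -0.00043689,  0.00503768]), 'grip_width': 0.08558824298437555} 0.1734
scene {'fx': 592.1086659126008, 'fy': 592.1086659126008, 'cx': 316.5981766908253, 'cy': 240.63325781218492, 'origin': array([1.08672645, 0.81567053, 1.25722263]), 'rotation': array([0.27422227, 0.82579876, 2.42763795])}
side {'fx': 474.70022005286353, 'fy': 474.70022005286353, 'cx': 322.5764234436537, 'cy': 235.7689772791715, 'origin': array([ 0.23936425, -0.35967805,  0.77343716]), 'rotation': array([ 0.6641012 , -0.22969939, -0.61075531])}
wrist {'fx': 371.64829954431775, 'fy': 371.64829954431775, 'cx': 318.63724609486843, 'cy': 238.58332218919205, 'origin': array([ 0.23146941, -0.63596543,  0.37216531]), 'rotation': array([-0.22218036,  0.17421962, -1.30978323])}
```

View pics/scene0.png

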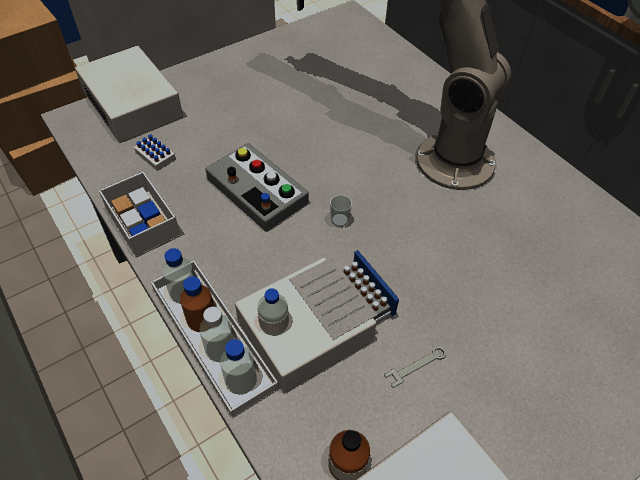

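View pics/side0.png

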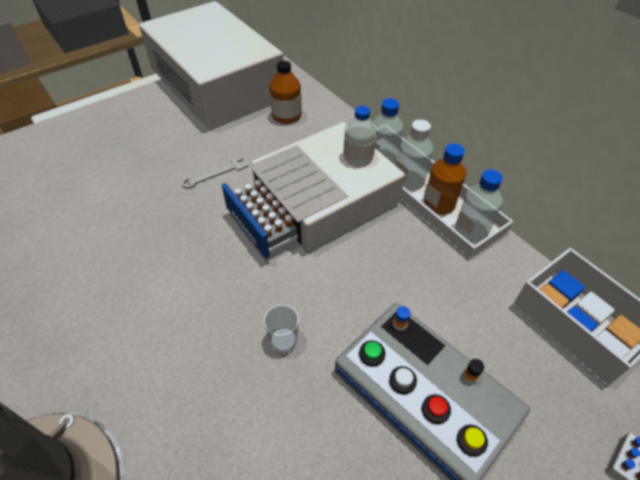

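View pics/wrist0.png

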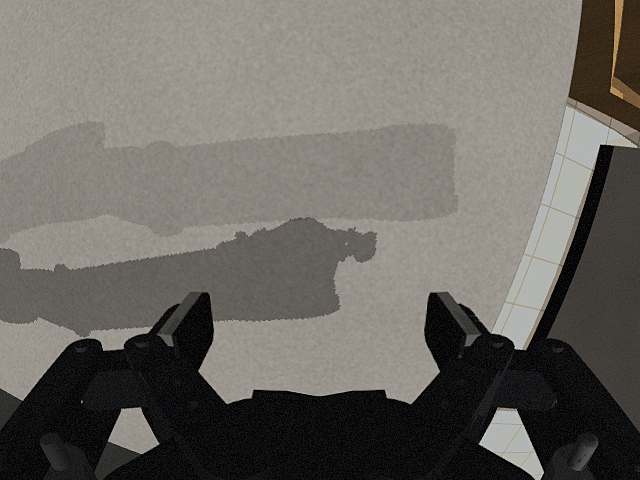

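The scene view shows the blue panel running from (355,253) to (397,312). The green button is at (287,189), next to white at (271,178), and the beaker is at (340,210). In the side view the panel runs from (223,186) to (268,255) and green is at (372,351). Next I'll measure these.

```bash
cat > h.py <<'E'
import numpy as np,cv2
from scipy.spatial.transform import Rotation as R
from bench import *
def ray(f,u,v):
    M=R.from_rotvec(f["rotation"]).as_matrix()
    d=np.array([(u-f["cx"])/f["fx"],-(v-f["cy"])/f["fy"],-1.]); return f["origin"],M@d
def onz(f,u,v,z):
    o,d=ray(f,u,v); return o+d*(z-o[2])/d[2]
def proj(f,p):
    M=R.from_rotvec(f["rotation"]).as_matrix(); c=M.T@(np.asarray(p)-f["origin"])
    return f["cx"]-f["fx"]*c[0]/c[2], f["cy"]+f["fy"]*c[1]/c[2]
def blobs(im,lo,hi,amin=30):
    m=cv2.inRange(cv2.cvtColor(im,cv2.COLOR_BGR2HSV),lo,hi)
    n,l,s,c=cv2.connectedComponentsWithStats(m)
    return [(s[i,4],c[i].round(1),s[i,:4],l==i) for i in range(1,n) if s[i,4]>=amin]
E
python3 - <<'E'
from h import *
for n in("scene","side"):
    f=grab_frame(n);im=f["image"]
    print(n)
    for nm,lo,hi in(("g",(50,100,60),(80,255,255)),("r",(0,180,80),(6,255,255)),("y",(24,140,100),(34,255,255))):
        for b in blobs(im,lo,hi): print(nm,b[0],b[1],b[2],onz(f,*b[1],.071).round(4))
    for b in blobs(im,(105,120,30),(125,255,255),100):
        c=cv2.findContours(b[3].astype(np.uint8),0,1)[0][0]
        print("b",b[0],b[1],b[2],cv2.approxPolyDP(c,2,True)[:,0].tolist())
    x0,y0=(330,235) if n=="scene" else (205,170)
    cv2.imwrite(f"pics/{n}_c.png",cv2.resize(im[y0:y0+95,x0:x0+125],None,fx=6,fy=6,interpolation=2))
E
```

```text
scene
g 57 [285.9 187.5] [282 184   9   8] [ 0.5187 -0.1324  0.071 ]
r 49 [256.1 162.9] [252 160   9   7] [ 0.5377 -0.2584  0.071 ]
y 46 [241.9 151.1] [238 148   9   7] [ 0.5471 -0.3219  0.071 ]
b 797 [63.6 18.5] [41  0 40 44] [[41, 0], [57, 18], [66, 43], [79, 39], [67, 0]]
b 245 [613.8   5.8] [596   0  31  16] [[596, 0], [605, 9], [609, 8], [609, 11], [621, 15], [626, 0], [614, 0], [617, 2], [612, 6], [611, 0], [605, 0], [605, 4], [603, 0]]
b 420 [144.8 216.2] [129 201  31  35] [[152, 201], [137, 207], [144, 222], [129, 229], [132, 235], [147, 228], [146, 220], [159, 214]]
b 250 [172.9 257.1] [164 248  18  19] [[172, 248], [164, 255], [167, 263], [175, 266], [181, 262], [181, 256], [177, 249]]
b 559 [377.9 281.7] [355 251  44  65] [[355, 251], [355, 259], [359, 266], [364, 267], [364, 274], [368, 273], [375, 286], [380, 287], [381, 295], [385, 294], [389, 299], [387, 300], [392, 306], [392, 315], [395, 313], [397, 297], [359, 252]]
b 280 [191.9 285.6] [183 276  18  20] [[194, 276], [183, 282], [189, 295], [200, 291], [200, 282]]
b 176 [271.4 295.7] [265 288  14  16] [[272, 288], [2
[... 636 characters left out ...]
451, 143], [446, 146], [444, 157], [447, 161], [456, 163], [464, 149], [459, 144]]
b 376 [490.8 179.4] [480 169  23  22] [[488, 169], [482, 173], [480, 182], [485, 189], [493, 190], [497, 188], [502, 176], [496, 170]]
b 891 [246.9 219.9] [223 184  46  74] [[223, 184], [228, 207], [236, 213], [256, 239], [256, 245], [266, 257], [268, 246], [265, 232]]
b 577 [567.  284.4] [550 270  35  31] [[562, 270], [550, 283], [570, 300], [584, 286]]
b 175 [402.4 313.5] [395 306  15  16] [[401, 306], [395, 315], [404, 321], [408, 319], [409, 311]]
b 325 [582.9 317.9] [568 306  30  25] [[568, 311], [590, 330], [597, 325], [576, 306]]
b 603 [398.4 425.3] [337 368 122 112] [[337, 368], [453, 479], [458, 479]]
```

```bash
sleep 1
```

```text
(no output)
```

View pics/scene_c.png

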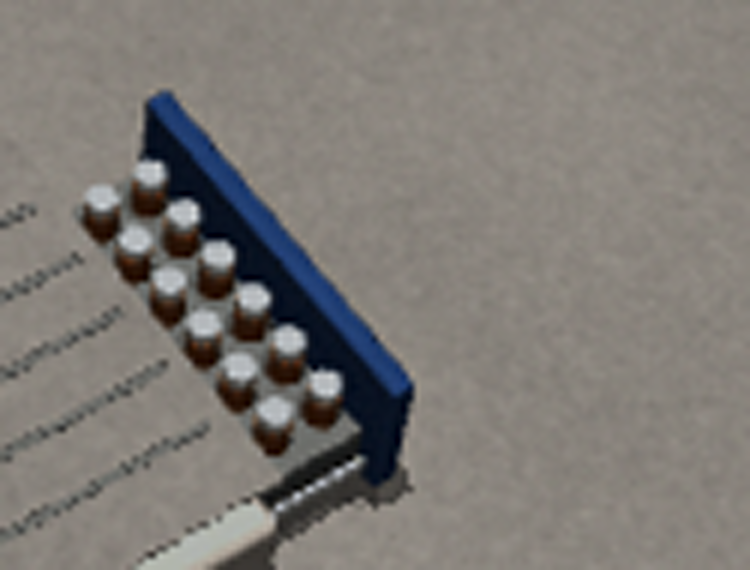

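View pics/side_c.png

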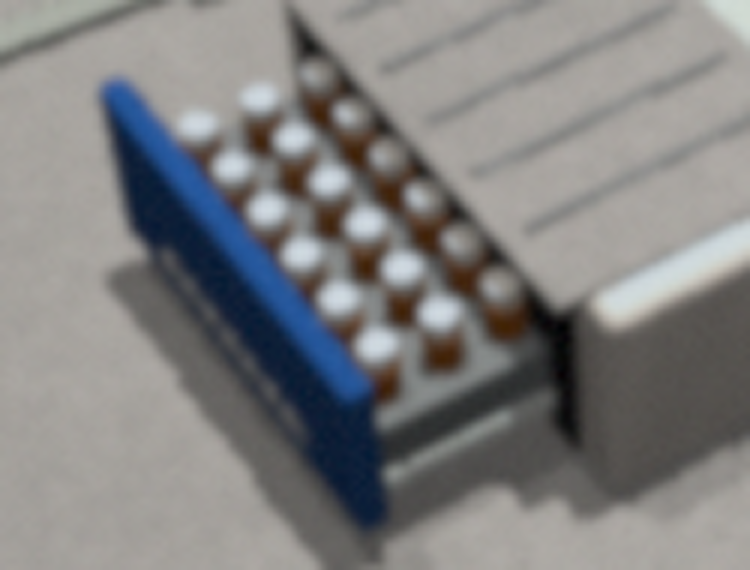

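Run:
```python
from h import *
S=grab_frame("scene");D=grab_frame("side")
pts={"scene":(S,[(358.7,250.5),(398.7,299),(354.7,251.3),(395.3,301.7)]),"side":(D,[(222.5,185.3),(263,237),(225.8,183.3),(267,234.2)])}
for n,(f,p) in pts.items():
    q=np.array([onz(f,u,v,.09) for u,v in p]); print(n,q.round(4).tolist())
    for a in(0,2):
        d=(q[a+1]-q[a])[:2]; print(np.linalg.norm(d), "inward yaw deg",np.degrees(np.arctan2(d[0],-d[1]))if 0 else np.degrees(np.arctan2(d[1],d[0])))
    print("thick",np.linalg.norm(q[0]-q[2]), "mid",(q[:2].mean(0)).round(4))
# refine green two-view
from math import *
for n,(f,p) in pts.items():
    im=f["image"]; c=(287,189) if n=="scene" else (372,351)
    cr=im[c[1]-25:c[1]+25,c[0]-30:c[0]+30]; cv2.imwrite(f"pics/{n}_g.png",cv2.resize(cr,None,fx=10,fy=10,interpolation=2))
    # beaker
```

```text
scene [[0.4923, 0.1605, 0.09], [0.4997, 0.325, 0.09], [0.502, 0.157, 0.09], [0.5109, 0.3264, 0.09]]
0.16473277637457523 inward yaw deg 87.43651298642672
0.16963535116841003 inward yaw deg 86.98879712138434
thick 0.010302227921772314 mid [0.496  0.2428 0.09  ]
side [[0.4972, 0.3183, 0.09], [0.491, 0.1533, 0.09], [0.5055, 0.3195, 0.09], [0.5006, 0.1546, 0.09]]
0.16514901109722446 inward yaw deg -92.16323291256157
0.16492269596393475 inward yaw deg -91.70164750028033
thick 0.00838884042147449 mid [0.4941 0.2358 0.09  ]
```

```bash
python3 -c "
import cv2;import numpy as np
a=cv2.imread('pics/scene_g.png');b=cv2.imread('pics/side_g.png')
cv2.imwrite('pics/g2.png',cv2.resize(np.vstack([a,b]),None,fx=.6,fy=.6))"
```

```text
(no output)
```

View pics/g2.png

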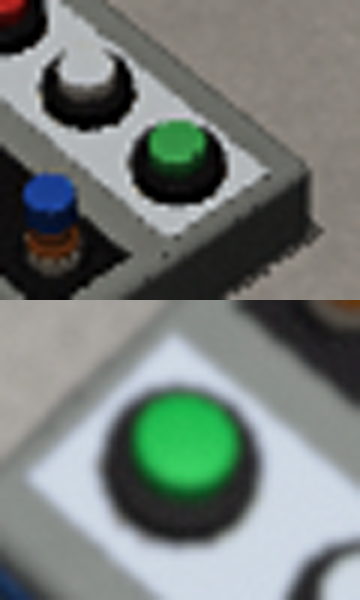

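```bash
cat >> h.py <<'E'
def plan(target,yaw_dir=None):
    o=get_obs();M=R.from_rotvec(o["orientation"]).as_matrix()
    d=(np.array(target)-o["tcp_pos"])
    print("clk",round(o["clock"],2),"tcp",o["tcp_pos"].round(4),"F",o["contact_force"].round(2),"gw",round(o["grip_width"],4))
    print("tool cm",(M.T@d*100).round(2)); print("axes x",M[:,0].round(3),"y",M[:,1].round(3),"z",M[:,2].round(3))
    if yaw_dir is not None:
        y=np.array(yaw_dir,float);y/=np.linalg.norm(y); a=M.T@y
        print("twist to bring x onto dir",np.arctan2(-a[2],a[0]))
E
python3 - <<'E'
from h import *
plan([0.55,-0.35,0.404],[.999,-.042,0]);plan([0.43,0.24,0.404])
S=grab_frame("scene");D=grab_frame("side")
print(onz(S,340,222,0),onz(D,284,345,0)) # beaker
# sampler front-top-right corner
print(onz(S,330+588/6,235+310/6,.095) if 0 else onz(S,375,327,.095),onz(D,205+585/6,170+310/6,.095))
E
```

```text
clk 0.35 tcp [ 0.1688 -0.6535  0.4045] F [ 0.67 -0.31  1.45] gw 0.0857
tool cm [-44.5    0.05 -19.85]
axes x [-0.968 -0.25   0.   ] y [-0.  0. -1.] z [ 0.25  -0.968 -0.   ]
twist to bring x onto dir -2.8467673364647093
clk 0.35 tcp [ 0.1688 -0.6535  0.4045] F [ 0.67 -0.31  1.45] gw 0.0857
tool cm [-47.64   0.08 -79.98]
axes x [-0.968 -0.25   0.   ] y [-0.  0. -1.] z [ 0.25  -0.968 -0.   ]
[0.43033064 0.00257976 0.        ] [ 0.42182709 -0.01207095  0.        ]
[0.59309962 0.35474917 0.095     ] [0.56969949 0.13725249 0.095     ]
```

```bash
python3 -m jog '[[[-5,0,-2.2],0.05,1],[[-10,0,-4.4],0.1,1],[[-15,0,-6.6],0.15,1],[[-20,0,-8.8],0.2,1],[[-25,0,-11],0.25,1],[[-30,0,-13.2],0.295,1],[[-35,0,-15.4],0.295,1],[[-40,0,-17.6],0.295,1],[[-44.5,0,-19.85],0.295,1],[[-44.5,0,-19.85],0.295,1]]' 20
python3 -c "
from h import *
plan([.52,0,.404],[-.999,.042,0]);plan([.44,.24,.404])"
```

```text
clock: 1.7
tcp_pos: [0.5539, -0.3451, 0.4046]
orientation: [-0.039, -2.208, 2.203]
contact_force: [-0.3, 0.2, -0.5]
grip_width: 0.0001
clk 1.7 tcp [ 0.5539 -0.3451  0.4046] F [-0.26  0.17 -0.54] gw 0.0001
tool cm [  4.55   0.14 -34.38]
axes x [-0.999  0.034 -0.002] y [ 0.002  0.003 -1.   ] z [-0.034 -0.999 -0.003]
twist to bring x onto dir 0.008433539418517063
clk 1.7 tcp [ 0.5539 -0.3451  0.4046] F [-0.26  0.17 -0.54] gw 0.0001
tool cm [ 13.35   0.18 -58.1 ]
axes x [-0.999  0.034 -0.002] y [ 0.002  0.003 -1.   ] z [-0.034 -0.999 -0.003]
```

```bash
python3 -m jog '[[[0.7,0,-5.8],0,1],[[1.4,0,-11.6],0,1],[[2.1,0,-17.4],0,1],[[2.8,0,-23.2],0,1],[[3.5,0,-29],0,1],[[4.5,0,-34.8],0,1],[[6.5,0,-40.6],0,1],[[9,0,-46.4],0,1],[[11.5,0,-52.2],0,1],[[13.5,0,-58],0,1]]'
python3 -m jog '[[[0,0,0],0,1],[[0,0,0],0,1]]'
python3 - <<'E'
from h import *
plan([.44,.24,.233],[-.999,.042,0])
for n in("scene","wrist"): cv2.imwrite(f"pics/{n}1.png",grab_frame(n)["image"])
E
```

```text
clock: 2.95
tcp_pos: [0.439, 0.2355, 0.4051]
orientation: [-0.05, -2.199, 2.2]
contact_force: [1.0, 0.1, 0.4]
grip_width: -0.0002
clock: 3.2
tcp_pos: [0.4401, 0.2339, 0.4046]
orientation: [-0.048, -2.199, 2.201]
contact_force: [-0.2, 0.2, -0.8]
grip_width: -0.0
clk 3.2 tcp [0.4401 0.2339 0.4046] F [-0.18  0.21 -0.78] gw -0.0
tool cm [ 0.04 17.16 -0.63]
axes x [-0.999  0.043 -0.   ] y [ 0.    -0.001 -1.   ] z [-0.043 -0.999  0.001]
twist to bring x onto dir -0.0010494936141468452
```

View pics/wrist1.png

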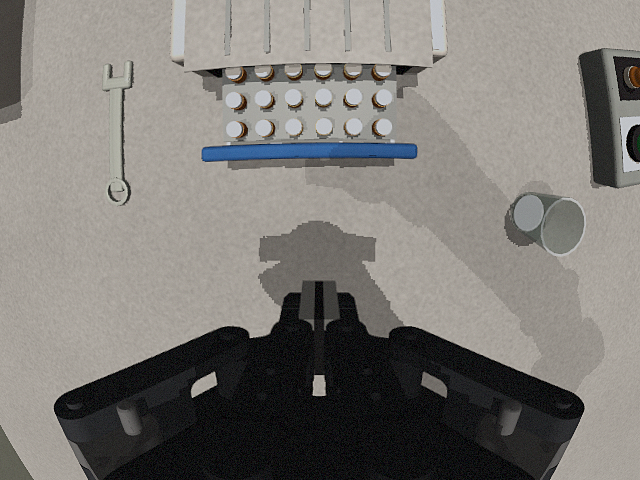

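The wrist view shows the fingers at column 319 in front of the panel, which spans (202–417,152) and is square to the tool. The space below is clear, so I'll descend.

```bash
python3 -m jog '[[[0,5,0],0,1],[[0,10,0],0,1],[[0,14,0],0,1],[[0,17.4,-0.3],0,1],[[0,17.4,-0.3],0,1]]'
python3 -m jog '[[[-1,0,0],0,1],[[-2,0,0],0,1],[[-3,0,0],0,1],[[-3.5,0,0],0,1],[[-4,0,0],0,1],[[-4.5,0,0],0,1],[[-5,0,0],0,1],[[-5.5,0,0],0,1]]'
python3 - <<'E'
from h import *
plan([.545,.235,.233],[-.999,.042,0])
for n in("side","wrist"): cv2.imwrite(f"pics/{n}2.png",grab_frame(n)["image"])
E
```

```text
clock: 3.92
tcp_pos: [0.4396, 0.236, 0.2287]
orientation: [-0.044, -2.193, 2.201]
contact_force: [-0.5, 0.8, 0.5]
grip_width: -0.0002
clock: 4.92
tcp_pos: [0.4947, 0.2358, 0.2306]
orientation: [-0.045, -2.2, 2.2]
contact_force: [-2.0, 0.7, 0.9]
grip_width: -0.0
clk 4.92 tcp [0.4947 0.2358 0.2306] F [-2.04  0.72  0.92] gw -0.0
tool cm [-5.03 -0.24 -0.13]
axes x [-0.999  0.042  0.001] y [-0.001 -0.    -1.   ] z [-0.042 -0.999  0.   ]
twist to bring x onto dir 0.00024764945532487043
```

View pics/side2.png

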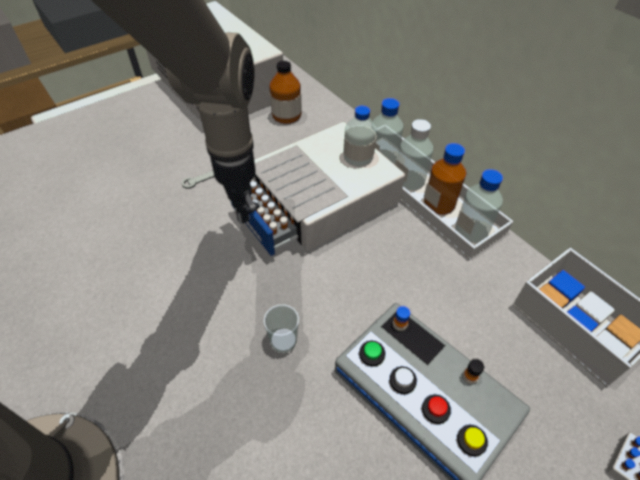

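The fingers are on the panel, pushing at about 2 N, and the tray is moving. I'll carry on slowly.

```bash
python3 -m jog '[[[-0.4,0,0],0,1],[[-0.8,0,0],0,1],[[-1.2,0,0],0,1],[[-1.6,0,0],0,1],[[-2,0,0],0,1],[[-2.4,0,0],0,1],[[-2.8,0,0],0,1],[[-3.2,0,0],0,1],[[-3.5,0,0],0,1],[[-3.5,0,0],0,1]]'
python3 - <<'E'
from h import *
plan([.545,.235,.233])
f=grab_frame("wrist");cv2.imwrite("pics/wrist3.png",f["image"])
E
```

```text
clock: 6.28
tcp_pos: [0.5304, 0.2339, 0.2308]
orientation: [-0.048, -2.2, 2.2]
contact_force: [-0.7, -0.2, 0.1]
grip_width: 0.0003
clk 6.28 tcp [0.5304 0.2339 0.2308] F [-0.65 -0.2   0.12] gw 0.0003
tool cm [-1.46 -0.21 -0.18]
axes x [-0.999  0.043 -0.001] y [ 0.001 -0.    -1.   ] z [-0.043 -0.999  0.   ]
```

View pics/wrist3.png

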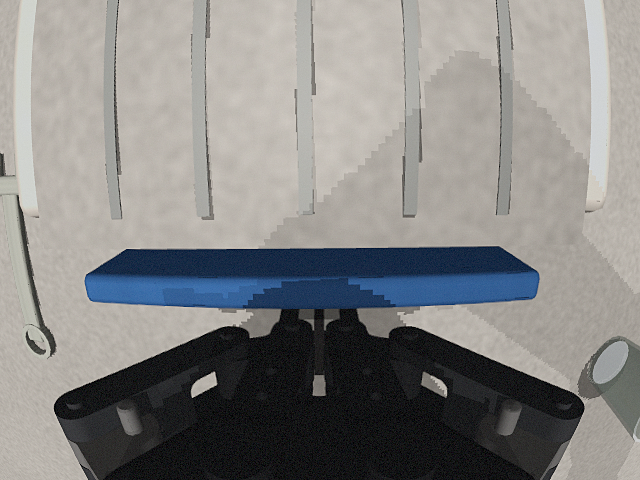

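```bash
python3 -m jog '[[[-0.2,0,0],0,1],[[-0.4,0,0],0,1],[[-0.6,0,0],0,1],[[-0.8,0,0],0,1],[[-1,0,0],0,1],[[-1,0,0],0,1]]'
python3 -m jog '[[[-0.1,0,0],0,1],[[-0.2,0,0],0,1],[[-0.3,0,0],0,1],[[-0.3,0,0],0,1]]'
```

```text
clock: 7.08
tcp_pos: [0.5401, 0.2336, 0.2306]
orientation: [-0.047, -2.2, 2.2]
contact_force: [-0.7, 0.1, -0.5]
grip_width: 0.0001
clock: 7.58
tcp_pos: [0.5428, 0.2335, 0.2307]
orientation: [-0.047, -2.2, 2.2]
contact_force: [-1.2, -0.4, -0.0]
grip_width: -0.0003
```

```bash
python3 -m jog '[[[-0.1,0,0],0,1],[[-0.2,0,0],0,1],[[-0.3,0,0],0,1],[[-0.3,0,0],0,1]]'
python3 -m jog '[[[-0.1,0,0],0,1],[[-0.2,0,0],0,1],[[-0.3,0,0],0,1],[[-0.3,0,0],0,1]]'
```

```text
clock: 8.07
tcp_pos: [0.5459, 0.2334, 0.2306]
orientation: [-0.047, -2.2, 2.2]
contact_force: [-1.3, -1.8, -0.2]
grip_width: -0.0001
clock: 8.57
tcp_pos: [0.5489, 0.2333, 0.2307]
orientation: [-0.047, -2.2, 2.2]
contact_force: [-0.6, 0.1, -0.5]
grip_width: -0.0002
```

```bash
python3 -m jog '[[[-0.1,0,0],0,1],[[-0.2,0,0],0,1],[[-0.3,0,0],0,1],[[-0.3,0,0],0,1]]'
python3 - <<'E'
from h import *
plan([.56,.233,.233])
f=grab_frame("wrist");cv2.imwrite("pics/wrist4.png",f["image"])
E
```

```text
clock: 9.07
tcp_pos: [0.5509, 0.2334, 0.2307]
orientation: [-0.044, -2.199, 2.2]
contact_force: [-6.6, -0.5, 3.0]
grip_width: 0.0001
clk 9.07 tcp [0.5509 0.2334 0.2307] F [-6.65 -0.48  3.03] gw 0.0001
tool cm [-0.91 -0.24  0.  ]
axes x [-0.999  0.042  0.002] y [-0.002 -0.001 -1.   ] z [-0.042 -0.999  0.001]
```

View pics/wrist4.png

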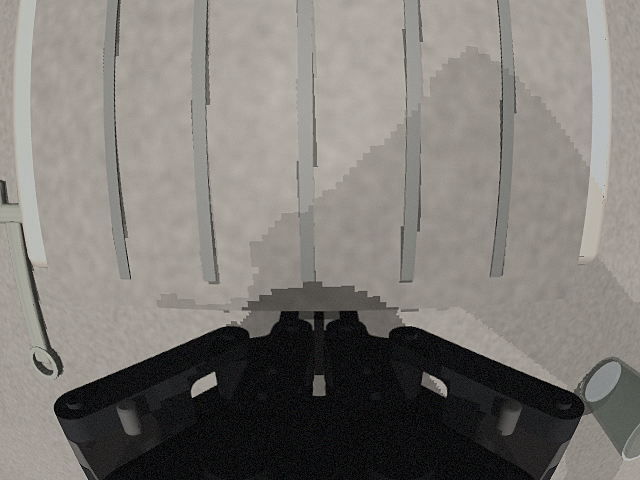

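Force rose to 6.6 N while the TCP stalled, so the tray is probably at its stop. The wrist view hides the panel, so I'll check with the outside cameras.

```bash
python3 -m jog '[[[-0.1,0,0],0,1],[[-0.2,0,0],0,1],[[-0.2,0,0],0,1]]'
python3 -m jog '[[[0.5,0,0],0,1],[[1,0,0],0,1],[[3,0,0],0,1],[[5,0,0],0,1],[[7,0,0],0,1],[[7,-5,0],0,1],[[7,-10,0],0,1],[[7,-15,0],0,1],[[7,-17,0],0,1],[[7,-17,0],0,1]]'
python3 - <<'E'
from h import *
ims=[]
for n,(x,y) in(("scene",(260,230)),("side",(200,120))):
    f=grab_frame(n);cv2.imwrite(f"pics/{n}5.png",f["image"]); ims.append(cv2.resize(f["image"][y:y+150,x:x+200],None,fx=2,fy=2))
f=grab_frame("wrist");cv2.imwrite("pics/wrist5.png",f["image"])
cv2.imwrite("pics/c5.png",np.hstack(ims))
plan([.50,0,.404],[-.989,-.148,0])
E
```

```text
clock: 9.5
tcp_pos: [0.5514, 0.2335, 0.2307]
orientation: [-0.039, -2.196, 2.2]
contact_force: [-12.1, -2.0, 8.7]
grip_width: -0.0
clock: 10.75
tcp_pos: [0.4844, 0.2363, 0.4027]
orientation: [-0.052, -2.204, 2.2]
contact_force: [0.9, -0.9, 0.1]
grip_width: -0.0002
clk 10.9 tcp [0.4836 0.2358 0.3995] F [ 0.2  -0.38 -0.56] gw -0.0002
tool cm [-2.64 -0.43 23.48]
axes x [-0.999  0.042  0.001] y [-0.001 -0.001 -1.   ] z [-0.042 -0.999  0.001]
twist to bring x onto dir -0.19091783456472897
```

View pics/c5.png

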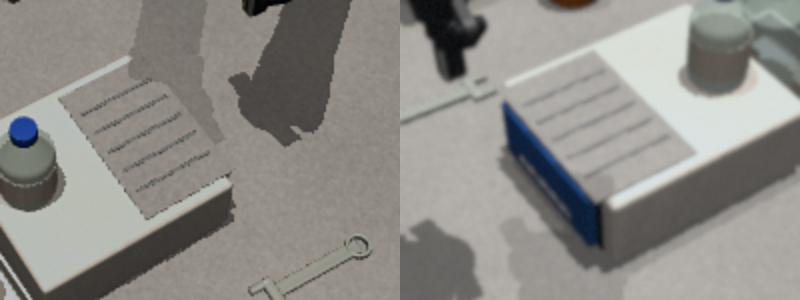

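View pics/wrist5.png

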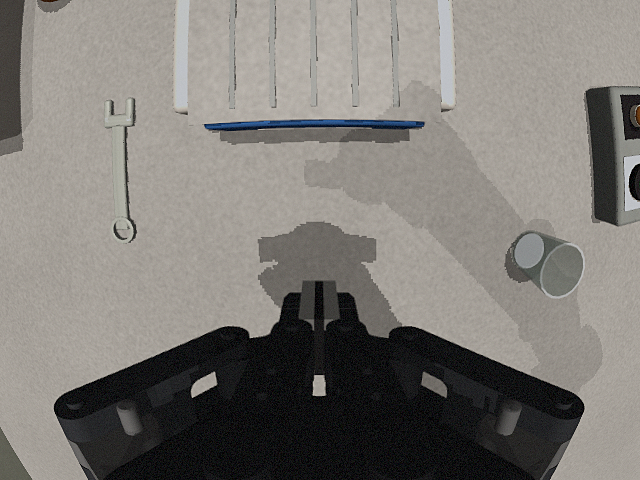

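The side view shows the blue panel under the lid lip at the front face, with the wrist view agreeing (205–424,125), so the tray is home. Next is the green button.

```bash
python3 -c "
from h import *
plan([.517,-.133,.404])"
```

```text
clk 10.9 tcp [0.4836 0.2358 0.3995] F [ 0.2  -0.38 -0.56] gw -0.0002
tool cm [-4.9  -0.42 36.7 ]
axes x [-0.999  0.042  0.001] y [-0.001 -0.001 -1.   ] z [-0.042 -0.999  0.001]
```

```bash
python3 -m jog '[[[-1,0,5],-0.05,1],[[-2,0,10],-0.1,1],[[-3,0,15],-0.15,1],[[-4,0,20],-0.19,1],[[-4.9,0,25],-0.19,1],[[-4.9,0,30],-0.19,1],[[-4.9,0,35],-0.19,1],[[-4.9,0,36.7],-0.19,1],[[-4.9,0,36.7],-0.19,1],[[-4.9,0,36.7],-0.19,1]]'
python3 - <<'E'
from h import *
f=grab_frame("wrist");im=f["image"];cv2.imwrite("pics/wrist6.png",im)
plan([.517,-.133,.30],[-.989,-.148,0])
M=R.from_rotvec(f["rotation"]).as_matrix()
for nm,lo,hi in(("g",(50,100,40),(85,255,255)),("r",(0,180,60),(6,255,255)),("y",(22,140,80),(34,255,255))):
  for b in blobs(im,lo,hi):
    u,v=b[1]; x=u-f["cx"];y=v-f["cy"];r=np.hypot(x,y);t=r/f["fx"]
    d=M@np.array([np.sin(t)*x/r,-np.sin(t)*y/r,-np.cos(t)]);o=f["origin"]
    print(nm,b[0],b[1],(o+d*(.071-o[2])/d[2]).round(4))
E
```

```text
clock: 12.15
tcp_pos: [0.5175, -0.1307, 0.4002]
orientation: [-0.162, 2.145, -2.142]
contact_force: [-0.4, -0.1, 0.3]
grip_width: -0.0002
clk 12.2 tcp [ 0.5175 -0.1306  0.4004] F [0.29 0.04 0.1 ] gw 0.0002
tool cm [ 0.09 10.04  0.24]
axes x [-0.989 -0.15   0.   ] y [-0.     0.001 -1.   ] z [ 0.15  -0.989 -0.001]
twist to bring x onto dir 0.0023707207340562856
g 895 [324.5 222.5] [ 0.5166 -0.1343  0.071 ]
r 709 [469.8 223.8] [ 0.5352 -0.2593  0.071 ]
y 644 [528.9 224.6] [ 0.5445 -0.3208  0.071 ]
```

View pics/wrist6.png

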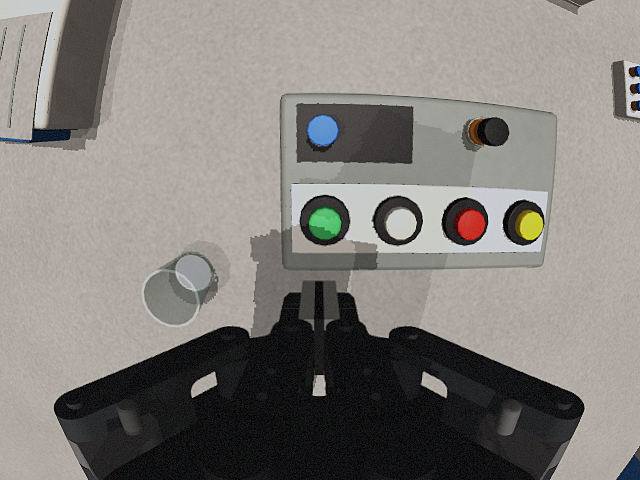

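Wrist triangulation puts green at (0.517,-0.134), agreeing with the outside cameras, and the jars and beaker are clear of the gripper. I'll descend to just above the button.

```bash
python3 -m jog '[[[0,4,0.35],0,1],[[0,8,0.35],0,1],[[0,11,0.35],0,1],[[0,13,0.35],0,1],[[0,14.2,0.35],0,1],[[0,14.2,0.35],0,1],[[0,14.2,0.35],0,1]]'
python3 - <<'E'
from h import *
f=grab_frame("side");cv2.imwrite("pics/side7.png",cv2.resize(f["image"][200:440,260:580],None,fx=2,fy=2))
plan([.517,-.134,.2454])
E
```

```text
clock: 13.08
tcp_pos: [0.5183, -0.1358, 0.2595]
orientation: [-0.158, 2.143, -2.144]
contact_force: [-0.6, 1.2, -0.4]
grip_width: 0.0003
clk 13.12 tcp [ 0.5183 -0.136   0.2596] F [0.22 0.14 0.02] gw -0.0
tool cm [ 0.1   1.42 -0.22]
axes x [-0.989 -0.148 -0.002] y [ 0.002 -0.    -1.   ] z [ 0.148 -0.989  0.001]
```

View pics/side7.png

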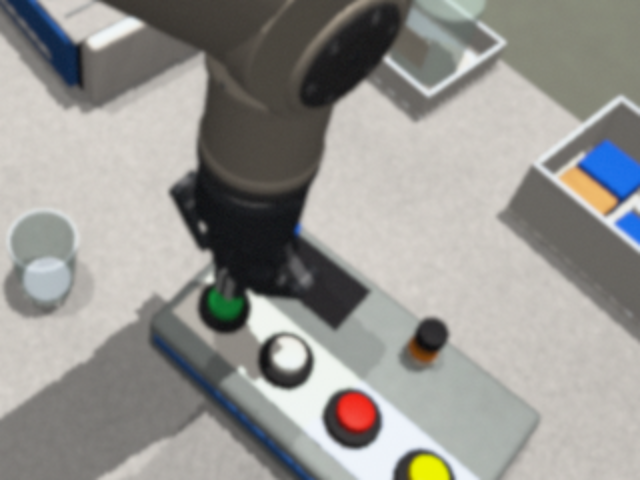

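The side view shows the fingertips right above the green cap (crop 225,300), clear of white (287,357). I'll press in small steps.

```bash
python3 -m jog '[[[0,0.4,-0.2],0,1],[[0,0.8,-0.2],0,1],[[0,1.2,-0.2],0,1],[[0,1.4,-0.2],0,1],[[0,1.6,-0.2],0,1],[[0,1.7,-0.2],0,1],[[0,1.7,-0.2],0,1]]'
```

```text
clock: 14.0
tcp_pos: [0.5174, -0.1342, 0.2417]
orientation: [-0.159, 2.145, -2.145]
contact_force: [-1.1, 0.2, 2.8]
grip_width: 0.0003
```

```bash
python3 -m jog '[[[0,0.1,0],0,1],[[0,0.2,0],0,1],[[0,0.3,0],0,1],[[0,0.3,0],0,1],[[0,0.3,0],0,1]]'
```

```text
clock: 14.62
tcp_pos: [0.5174, -0.1341, 0.2394]
orientation: [-0.159, 2.145, -2.145]
contact_force: [-4.8, 1.8, 11.6]
grip_width: -0.0002
```

At 11.6 N with the TCP stalled, the button is fully down. I'll lift straight up.

```bash
python3 -m jog '[[[0,-0.5,0],0,1],[[0,-1.5,0],0,1],[[0,-4,0],0,1],[[0,-8,0],0,1],[[0,-12,0],0,1],[[0,-16,0],0,1],[[2,-18,3],0,1],[[2,-18,7],0,1],[[2,-18,12],0,1],[[2,-18,17],0,1]]'
python3 -m jog '[[[0,0,5],0,1],[[0,0,10],0,1],[[0,0,15],0,1],[[0,0,15],0,1],[[0,0,15],0,1]]'
python3 - <<'E'
from h import *
for n in("scene","side"):
    f=grab_frame(n);im=f["image"];cv2.imwrite(f"pics/{n}8.png",im)
    for nm,lo,hi in(("g",(50,100,60),(80,255,255)),("r",(0,180,80),(6,255,255)),("y",(24,140,100),(34,255,255))):
        for b in blobs(im,lo,hi): print(n,nm,b[0],b[1])
plan([0.5,-.4,.4])
E
```

```text
clock: 15.88
tcp_pos: [0.5229, -0.3066, 0.4195]
orientation: [-0.158, 2.143, -2.144]
contact_force: [1.1, -0.4, -0.4]
grip_width: -0.0002
clock: 16.5
tcp_pos: [0.545, -0.453, 0.4185]
orientation: [-0.159, 2.145, -2.143]
contact_force: [0.3, 0.2, 0.1]
grip_width: 0.0003
scene g 57 [285.9 187.5]
scene r 49 [256.1 162.9]
scene y 46 [241.9 151.1]
side g 280 [372.4 349.8]
side r 285 [437.4 405.8]
side y 367 [473.9 437.5]
clk 16.6 tcp [ 0.5454 -0.452   0.419 ] F [ 0.06  0.43 -0.41] gw -0.0002
tool cm [ 3.71  1.9  -5.81]
axes x [-0.989 -0.149 -0.001] y [ 0.001  0.001 -1.   ] z [ 0.149 -0.989 -0.001]
```

View pics/side8.png

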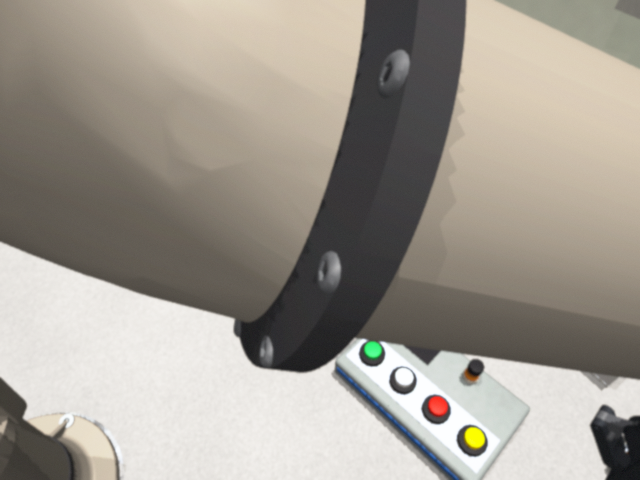

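View pics/scene8.png

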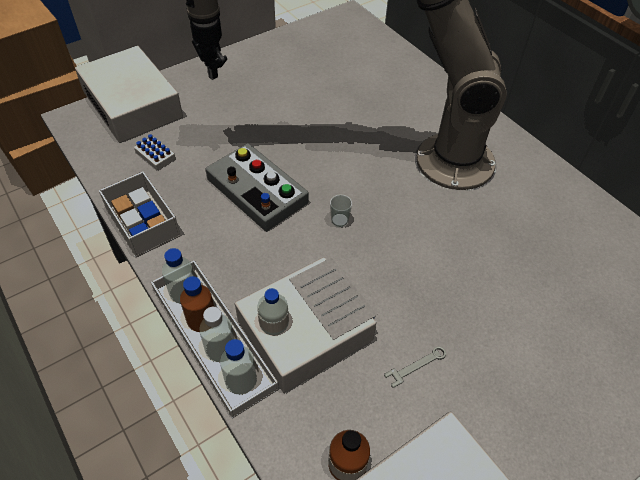

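In both views the buttons are back at their starting pixel positions (green at 286,187 in the scene view). The tray is in, the bystanders haven't moved, and the arm is clear.

```bash
python3 -c "
from bench import *
print(hand_in())"
```

```text
the job is handed in; nothing more can be done
None
```

I pushed the tray home and pressed the green button right down, and it sprang back. I then withdrew the arm and handed the job in at about 17 s of the 45 s allowed; the hand-in gave no verdict.

- **Tray:** I pushed the blue panel slowly with the closed fingertips until it met the stop. The force rose to about 12 N while the arm stalled. Afterwards the side and wrist views showed the panel tucked under the lid lip at the front face.
- **Green button:** I pressed until it bottomed out at about 12 N, well past the 4 N needed for fully down.
- **Last checks:** In both outside views green, red and yellow were back at their starting pixels to within half a pixel. White, the jars, bottle, beaker and wrench looked unmoved in the scene view, judged by eye. The force reading was about zero with the arm clear.
- **Limits and disagreements:** In the last side view the arm hid the sampler, so the final look at the tray was from the scene view only. The two outside views differed by about 4 mm on the green button's position; a wrist-camera fix fell between them.

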